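Find the rocking lid of the kiln-brick chest and push it open

ROBOT

A 6-joint arm with a two-finger parallel gripper is mounted at the origin on the work surface. World frame = base frame: x ahead of the robot, y to its left, z up, the work surface at z = 0. Lengths are in mm, angles in rad, forces in N, time in s.
With the tool pointing down it reaches from about 350 to 975 mm from the base axis. Payload 4.9 kg.
Tool frame: the origin (TCP) lies at the very end of the fingers, on their centre line; the grasp point (between the pads) lies 19 mm behind it (arm.hold_point_z is the distance from the TCP to the grasp point, in mm); z points along the fingers, y is the line along which they close (so a half turn about z gives the same grasp; the last joint's range is limited). The gripper opens to 85 mm and grips with 20 to 120 N. Pads are 22 mm wide; open, the fingers measure 114 mm over their backs; the gripper's body (76 mm by 85 mm) begins 54 mm behind the grasp point. The pads swing forward as they close: fully open they stand 13 mm farther back than shut.
Start: joints at [-1.281, 0.053, 1.613, -0, 1.476, -0.119], TCP at [248.436, -573.482, 231.304] pointing down, gripper open.
Joint ranges: [-3.01, 3.01], [-1.01, 2.22], [0.06, 2.58], [-1.02, 4.17], [0.09, 2.62], [-3.14, 3.14]. Speed limits (rad/s): [2.57, 2.57, 3.14, 3.14, 3.14, 3.14].

INTERFACE

Orientations are given as a unit quaternion [x, y, z, w].
In Python, from plant import arm gives the robot as it stands. The module is installed in compiled form; this text tells all that it offers.
- The arm moves only by the tool drive_tool, never from a script. Its argument "commands" is a list of rows, each a list of 5 numbers: the opening, from 0 (shut) to 1 (fully open), then the shift along the tool's x, y, z in mm, then the turn about the tool's z in degrees. In form: [[grip, tx, ty, tz, roll], ...]. A call has 1 to 12 rows; each row is the pose to reach, as a shift and turn from the pose commanded when the call began, along the tool's axes at that moment; what a row does not reach only later rows make up. A row lasts 1/8 s, in which the tool goes at most 62.5 mm and 10.7 degrees, less where a joint would pass 70% of its speed; a pose out of reach is approached as far as the arm can. A call with a gripper value outside its range is refused whole. The fingers move at their own pace and stop on an object; "newtons" is the grip in N (left out, the last holds). Time passes only in rows, so rows that repeat a pose let the fingers close. It gives the time, the measured TCP pose, the force, the opening and the grip force at its end, in the units of the state.
- arm.observe(): the state, without advancing time (a new reading comes with each control period).
- arm.camera(name): name is "side" or "top" or "wrist"; returns a dict with "img" (384x512x3 uint8, red, green, blue), "vertical_fov" (degrees; the focal length in pixels is half the picture's height over the tangent of half this angle, whatever the lens; pixels are square), "cx", "cy" (the principal point, pixels), "view" (4x4, takes a point from world to camera coordinates). Camera axes: x right, y down, z forward; pixel columns grow to the right and rows downward; lengths in mm; the calibration is good to about 2 mm. A picture is of the moment at which its call begins. There is no depth.
- arm.finish_job(): hands the job in; it is judged then, once.
Trained networks look in a picture, given as the dict that the camera call returned (one of the last four; its "shot" number tells which), for a name from the list of things; names that differ only in an ending like _2 or _b are one class to them, and where a whole thing is asked for, a point or a joint stands for the part that bears it (a point fixed in the world has none). Each returns a list of dicts, best first, with "p" (0 to 1); they miss things now and then, are a little off and sometimes report something else, mostly with a low value. They report only what shows in the picture. A call takes as long as a camera call.
- arm.recognise(picture, query): "box" ([left, top, width, height] as shares, 0 to 1, of the picture: columns of its width, rows of its height, round what is visible of it).
- arm.trace(picture, query): "pixels" (384x512 bool, what is visible of it) and "box" ([left, top, width, height] as shares, 0 to 1, of the picture: columns of its width, rows of its height, round what is visible of it).
The state is a dict: "clock": time; "q": joint angles; "qd": joint speeds; "effort": joint torques, N m; "ee_pos": TCP position; "orientation": TCP orientation; "ft_force": force on the tool from outside, world axes, zero at the start; "moment": the same for the moment, N m; "opening": finger opening in mm; "finger_force": force on a finger pad.
Only numpy, scipy, OpenCV 4.12 (cv2) and the standard library are available. Lean on these libraries where they do the work, as an engineer would, in place of code of your own. Each camera call takes 0.05 s, during which the arm holds its last target. There are 200 camera calls.

TASK

Three bays of the wooden chest are packed with firebrick right up to their lids and one is empty. Press gently with the fingertips on the dark spots of the yellow lids, one lid after another, until you find the one that rocks, then push that lid down at the spot until it stands steeply open, nearly at its stop, and leave it open with the hand clear. Only press and push: do not pick up or shift the pots and tools standing around.

Things in the scene. Friction and masses are not known exactly. Their poses are not given: they have to be found in the camera images.
- chest: Fixed wooden chest, 472 mm wide (its y), 210 deep (its x), top 125 mm above the bench. Origin on the bench under the line of the lid pivots; x points to its rear ledge. Front face at x = -92 mm, ledge from 37 to 117. Lids a to d at y = -171, -57, 57, 171 mm, with fixed 10 mm ribs between, level with the lids. The bays are 105 mm deep below the lids. Press it with 80 N at most.
- lid_a (a joint): Angle of lid a in rad: about 0 (up to 0.015 off) lying flush, grows as its front part is pushed down, stop at 1.05 (60 degrees). A lid over firebrick gives only some 0.03 under a press; that of the empty bay (any of the four, not told by looks) turns on. Pivot friction of 0.12 N m (about 2.5 N at the spot) keeps it where it is left.
- lid_b (a joint): Angle of lid b in rad, same as lid_a.
- lid_c (a joint): Angle of lid c in rad, same as lid_a.
- lid_d (a joint): Angle of lid d in rad, same as lid_a.
- lid_a_spot (a point): Centre of the dark rubber spot (28 mm across, flush) on the top face of lid a, moving with the lid: x to the rear, z out of the top. The lid is a yellow board 110 x 99 x 10 mm on a pivot (line along y) that lies 50 mm behind the spot (chest +x) and 5 mm below the top face. It reaches 75 mm in front of the pivot, 35 mm behind; the rear end rises as the front goes down.
- lid_b_spot (a point): The same spot on lid b, which is identical to lid a.
- lid_c_spot (a point): The same spot on lid c, which is identical to lid a.
- lid_d_spot (a point): The same spot on lid d, which is identical to lid a.
- ledge_cup: Loose terracotta cup, 60 mm across, 60 mm high, on the chest's rear ledge. Origin at the centre of its underside. To be left alone.
- ledge_bowl: Loose terracotta bowl, 68 mm across, 38 mm high, on the rear ledge. Origin at the centre of its underside. To be left alone.
- vase: Loose raw-clay vase 132 mm across, 200 mm high, on the bench to the right. Origin under its centre. To be left alone.
- planter: Loose dark planter 120 mm across, 100 mm high, on the bench to the right. Origin under its centre. To be left alone.
- mug: Loose blue mug 76 mm across, 85 mm high, on the bench to the left. Origin under its centre. To be left alone.
- brush: Loose glaze brush lying on the bench to the left. To be left alone.
- rib: Loose wooden spatula lying on the bench to the right. To be left alone.

How it is judged:
By the outcome, as a careful person would: the job done as asked, in the order asked, and still so for the second after the job is handed in, with the robot touching nothing.
It also fails if it takes over 45 s, if anything falls off the work surface, if the arm or the gripper's body presses on something with over 40 N, if the wrist force passes 120 N, or if a joint passes its speed limit or range.

## Working session

There is one attempt and no reset: what is moved stays moved. The work goes in short steps, Python scripts to look and compute and a tool call to move; the robot and the scene stay as the last step left them, time stands still between calls to the robot, and variables do not carry over. Pictures are saved under pics/ and viewed, at most 10 in all, crops included, and the job is handed in when it is done.

Besides the shell and the picture viewer there is one more tool, called after ">>>" by a JSON object that holds its "op" and its "data". drive_tool: Moves the arm, as the interface text tells. Its arguments: {"type":"object","properties":{"commands":{"type":"array","items":{"type":"array","items":{"type":"number"}}},"newtons":{"type":"number"}},"required":["commands"]}

```bash
mkdir -p pics
cat > h.py <<'E'
import numpy as np, cv2
from plant import arm
def K(c):
    f=c["img"].shape[0]/2/np.tan(np.radians(c["vertical_fov"])/2)
    return f,c["cx"],c["cy"]
def ray_z(c,u,v,z):
    f,cx,cy=K(c);V=np.array(c["view"]);R=V[:3,:3];o=-R.T@V[:3,3]
    d=R.T@np.array([(u-cx)/f,(v-cy)/f,1]);return o+d*(z-o[2])/d[2]
def proj(c,p):
    f,cx,cy=K(c);V=np.array(c["view"]);q=V[:3,:3]@np.array(p)+V[:3,3];return f*q[0]/q[2]+cx,f*q[1]/q[2]+cy
def save(c,n):cv2.imwrite(f"pics/{n}.png",c["img"][:,:,::-1])
E
python3 - <<'E'
from h import *
s=arm.observe();print(s)
cs={n:arm.camera(n) for n in("top","side")}
save(cs["top"],"top0");save(cs["side"],"side0")
for n in cs:
  c=cs[n];print(n,np.round(c["view"],3).tolist(),c["vertical_fov"],c["cx"],c["cy"])
  for q in("lid_a_spot","lid_a","chest","ledge_cup","ledge_bowl","vase","planter","mug"):
    for r in arm.trace(c,q)[:5]:
        m=r["pixels"];v,u=np.nonzero(m)
        z=100 if q in("x") else 125
        print(q,round(r["p"],2),(u.mean().round(1),v.mean().round(1)),m.sum(),np.round(ray_z(c,u.mean(),v.mean(),z)[:2],1))
E
```

```text
{'clock': 0.0, 'q': array([-1.28096912e+00,  5.33741717e-02,  1.61427710e+00, -1.46566914e-05,
        1.47596543e+00, -1.18991113e-01]), 'qd': array([ 9.13039036e-05, -6.59919304e-04,  3.67856634e-04,  1.25821379e-03,
       -9.10325105e-04, -1.73861657e-03]), 'effort': array([-1.39330554e-03, -3.93690240e+01, -3.70173025e+01, -1.85120784e-04,
        7.13565300e-03,  4.01274235e-06]), 'ee_pos': array([ 248.2803738 , -572.90813508,  230.06236205]), 'orientation': array([ 9.79180446e-01,  2.02989237e-01, -9.36080850e-05, -1.00771121e-03]), 'ft_force': array([-0.13998646, -0.21239323,  0.17151222]), 'moment': array([0.01583442, 0.00163553, 0.01391386]), 'finger_force': 0.0, 'opening': 85.35864850617925}
top [[0.022, -1.0, 0.016, -29.719], [-0.994, -0.024, -0.109, 525.808], [0.109, -0.014, -0.994, 1512.948], [0.0, 0.0, 0.0, 1.0]] 46.859605025170495 257.3319568552881 188.38989285308264
lid_a_spot 0.63 (np.float64(319.0), np.float64(168.8)) 989 [ 585.4 -217.1]
lid_a 0.81 (np.float64(284.8), np.float64(173.9)) 1083 [ 565.8 -105.2]
lid_a 0.74 (np.float64(318.9), np.float64(169.1)) 1029 [ 5
[... 1185 characters left out ...]
 0.67 (np.float64(229.0), np.float64(201.9)) 633 [521.8 122.5]
chest 0.92 (np.float64(235.1), np.float64(194.8)) 6432 [525.2  78.5]
ledge_cup 0.74 (np.float64(224.4), np.float64(156.7)) 277 [ 697.1 -122.8]
ledge_cup 0.44 (np.float64(228.9), np.float64(201.7)) 613 [522.8 121.8]
ledge_bowl 0.73 (np.float64(209.1), np.float64(178.6)) 241 [659.4  36.1]
ledge_bowl 0.55 (np.float64(328.0), np.float64(136.3)) 25 [ 404.6 -474.6]
vase 0.72 (np.float64(251.7), np.float64(167.1)) 384 [ 564.8 -104.2]
vase 0.38 (np.float64(327.8), np.float64(137.7)) 43 [ 400.9 -461.6]
planter 0.95 (np.float64(285.2), np.float64(140.8)) 555 [ 546.4 -353.2]
mug 0.74 (np.float64(146.9), np.float64(283.0)) 1092 [518.4 520.9]
```

View pics/top0.png

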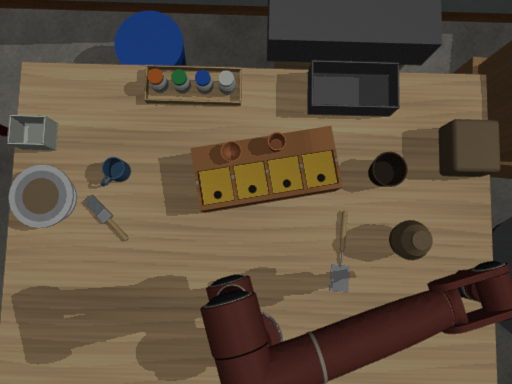

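View pics/side0.png

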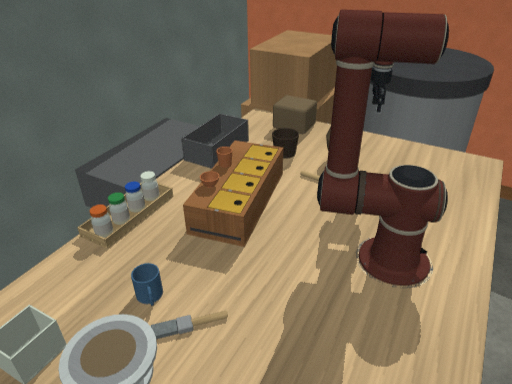

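Top view: the four yellow lids run across with dark spots near (218,195), (252,189), (287,183), (321,178). The cup and bowl sit on the ledge at (277,142) and (230,151), and the vase is at (410,240). Side view: the lids are flush and the arm is clear of the chest.

```bash
cat > m.py <<'E'
from h import *
from scipy.optimize import least_squares
from scipy.spatial.transform import Rotation as Ro
obs=[]
for n in("top","side"):
  c=arm.camera(n)
  ms=[r for r in arm.trace(c,"lid_a")]
  for r in ms:
    m=r["pixels"].astype(np.uint8);v,u=np.nonzero(m)
    w=ray_z(c,u.mean(),v.mean(),125)
    if abs(w[1])>300: continue
    h=cv2.morphologyEx(m,cv2.MORPH_CLOSE,np.ones((9,9)));h=cv2.erode(h,np.ones((3,3)))
    g=c["img"].max(2).astype(float);d=np.where((h>0)&(g<90),90-g,0)
    vv,uu=np.nonzero(d)
    if len(vv)<5: continue
    W=d[vv,uu];p=ray_z(c,(uu*W).sum()/W.sum(),(vv*W).sum()/W.sum(),125)
    i=int(round((w[1]+217)/112));obs.append((i,p[0],p[1]));print(n,"abcd"[i],round(r["p"],2),len(vv),p[:2].round(1))
O=np.array(obs)
def f(t):
    x,y,a=t;Y=-171+114*O[:,0];ca,sa=np.cos(a),np.sin(a)
    return np.r_[x-50*ca-Y*sa-O[:,1],y-50*sa+Y*ca-O[:,2]]
s=least_squares(f,[550,-50,.18],loss="soft_l1");x,y,a=s.x;print(s.x,np.degrees(a),f(s.x).round(1))
for i in range(4):
    Y=-171+114*i;print("abcd"[i],round(x-50*np.cos(a)-Y*np.sin(a),1),round(y-50*np.sin(a)+Y*np.cos(a),1))
st=arm.observe();R=Ro.from_quat(st["orientation"]).as_matrix();print(R.round(4).tolist(),st["ee_pos"])
tgt=np.array([x-50*np.cos(a)+171*np.sin(a),y-50*np.sin(a)-171*np.cos(a),st["ee_pos"][2]])
print("shift",R.T@(tgt-st["ee_pos"]),"tool x yaw",np.degrees(np.arctan2(R[1,0],R[0,0])))
E
python3 m.py
```

```text
top b 0.76 56 [ 536.  -110.5]
top c 0.66 56 [514.7   1.4]
top a 0.6 51 [ 557.3 -222.5]
top d 0.58 55 [493.1 113.6]
side b 0.71 17 [ 538.8 -114.8]
side a 0.67 17 [ 560.  -227.8]
side d 0.59 27 [496.6 110.9]
side c 0.56 22 [517.1  -2.4]
[ 5.75805076e+02 -4.69105979e+01  1.87372843e-01] 10.735673070893139 [ 1.3  1.4  1.3  1.7 -1.5 -1.4 -1.8 -1.1 -1.7 -1.6 -1.7 -1.8  2.5  3.6
  0.9  2.2]
a 558.5 -224.2
b 537.3 -112.2
c 516.1 -0.2
d 494.8 111.8
[[0.9176, 0.3975, 0.0], [0.3975, -0.9176, -0.0], [-0.0, 0.0, -1.0]] [ 248.43663964 -573.48140127  231.32442042]
shift [ 4.23377530e+02 -1.97198433e+02 -8.00775071e-03] tool x yaw 23.423391623785434
```

>>> {"op": "drive_tool", "data": {"commands": [[0, 0, 0, -30, 0], [0, 50, -23, -30, 0], [0, 105, -49, -30, 0], [0, 160, -75, -30, 0], [0, 215, -100, -30, 3], [0, 270, -126, -30, 6], [0, 325, -151, -30, 9], [0, 375, -175, 0, 12.7], [0, 423, -197, 30, 12.7], [0, 423, -197, 60, 12.7], [0, 423, -197, 75, 12.7], [0, 423, -197, 75, 12.7]]}}

```text
clock: 2.6
ee_pos: [557.4, -224.6, 155.2]
orientation: [0.996, 0.093, -0.001, -0.001]
ft_force: [-0.5, 0.0, -0.1]
opening: -0.4
finger_force: 0.0
```

>>> {"op": "drive_tool", "data": {"commands": [[0, 0, 0, 15, 0], [0, 0, 0, 24, 0], [0, 0, 0, 27, 0], [0, 0, 0, 29, 0], [0, 0, 0, 30, 0], [0, 0, 0, 31, 0], [0, 0, 0, 31, 0]]}}

```text
clock: 3.48
ee_pos: [558.4, -224.6, 125.4]
orientation: [0.996, 0.093, 0.0, 0.0]
ft_force: [-0.5, 0.7, -0.2]
opening: -0.2
finger_force: 0.0
```

Run:
```python
from h import *
c=arm.camera("wrist");save(c,"w1");s=arm.observe();print(s["ee_pos"],s["ft_force"],s["orientation"])
```

```text
[ 558.3449151  -224.55724251  125.42386524] [ 0.00890918  0.23346158 -0.28118566] [9.95621286e-01 9.34785942e-02 8.02838936e-05 4.06508513e-05]
```

View pics/w1.png

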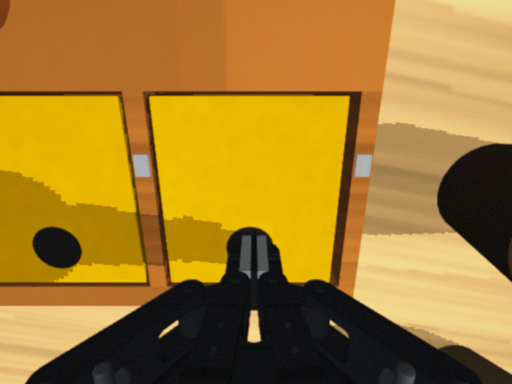

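Wrist view: the shut fingertips at about (253,260) stand over lid a's dark spot at (250,245), square to the chest. There is no contact force yet.

>>> {"op": "drive_tool", "data": {"commands": [[0, 0, 0, 1, 0], [0, 0, 0, 1.5, 0], [0, 0, 0, 2, 0], [0, 0, 0, 2, 0]]}}

```text
clock: 4.03
ee_pos: [558.4, -224.7, 123.9]
orientation: [0.996, 0.093, 0.0, 0.0]
ft_force: [-1.7, 1.2, 5.2]
opening: 0.2
finger_force: 2.3
```

>>> {"op": "drive_tool", "data": {"commands": [[0, 0, 0, 1, 0], [0, 0, 0, 2, 0], [0, 0, 0, 2, 0]]}}

```text
clock: 4.4
ee_pos: [558.5, -224.7, 123.8]
orientation: [0.996, 0.093, 0.0, 0.0]
ft_force: [-6.2, 2.5, 12.4]
opening: -0.1
finger_force: 6.4
```

Lid a is solid: 12 N with no movement. Next is lid b.

>>> {"op": "drive_tool", "data": {"commands": [[0, 0, 0, -15, 0], [0, 0, 0, -30, 0], [0, 0, -57, -30, 0], [0, 0, -114, -30, 0], [0, 0, -114, -15, 0], [0, 0, -114, -6, 0], [0, 0, -114, -4, 0], [0, 0, -114, -3, 0], [0, 0, -114, -2, 0], [0, 0, -114, -2, 0]]}}

```text
clock: 5.65
ee_pos: [537.5, -113.3, 123.9]
orientation: [0.996, 0.093, 0.0, 0.001]
ft_force: [-1.0, -1.2, 3.2]
opening: -0.4
finger_force: 1.3
```

>>> {"op": "drive_tool", "data": {"commands": [[0, 0, 0, 1, 0], [0, 0, 0, 2, 0], [0, 0, 0, 2, 0]]}}

```text
clock: 6.02
ee_pos: [537.6, -113.4, 123.8]
orientation: [0.996, 0.093, 0.0, 0.001]
ft_force: [-6.9, -0.4, 11.6]
opening: 0.0
finger_force: 5.7
```

Lid b is solid too. Next is lid c.

>>> {"op": "drive_tool", "data": {"commands": [[0, 0, 0, -15, 0], [0, 0, 0, -30, 0], [0, 0, -57, -30, 0], [0, 0, -114, -30, 0], [0, 0, -114, -15, 0], [0, 0, -114, -6, 0], [0, 0, -114, -4, 0], [0, 0, -114, -3, 0], [0, 0, -114, -2, 0], [0, 0, -114, -2, 0]]}}

```text
clock: 7.28
ee_pos: [516.3, -1.2, 123.7]
orientation: [0.996, 0.093, 0.0, 0.0]
ft_force: [-0.6, -0.8, 1.6]
opening: 0.2
finger_force: 0.8
```

>>> {"op": "drive_tool", "data": {"commands": [[0, 0, 0, 1, 0], [0, 0, 0, 2, 0], [0, 0, 0, 2, 0]]}}

```text
clock: 7.65
ee_pos: [516.2, -0.6, 121.5]
orientation: [0.996, 0.093, 0.0, 0.0]
ft_force: [0.1, -1.9, 3.1]
opening: -0.2
finger_force: 1.1
```

Lid c gives with 2 to 3 N, so it is the rocking one. I'll push it down along its arc.

>>> {"op": "drive_tool", "data": {"commands": [[0, -1, 0, 3, 0], [0, -2, 0, 6, 0], [0, -2, 0, 10, 0], [0, -2, 0, 15, 0], [0, -2, 0, 19, 0], [0, -2, 0, 23, 0], [0, 0, 0, 28, 0], [0, 2, 0, 32, 0], [0, 2, 0, 32, 0]]}}

```text
clock: 8.78
ee_pos: [517.2, -0.1, 88.3]
orientation: [0.996, 0.093, -0.001, -0.0]
ft_force: [0.2, -0.2, -0.5]
opening: 0.0
finger_force: 0.0
```

Run:
```python
from h import *
c=arm.camera("side");im=c["img"][120:260,170:330,::-1]
d=arm.camera("wrist")["img"][:,:,::-1]
cv2.imwrite("pics/p2.png",np.vstack([cv2.resize(im,(512,300)),d[:290]]))
```

```text
(no output)
```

View pics/p2.png

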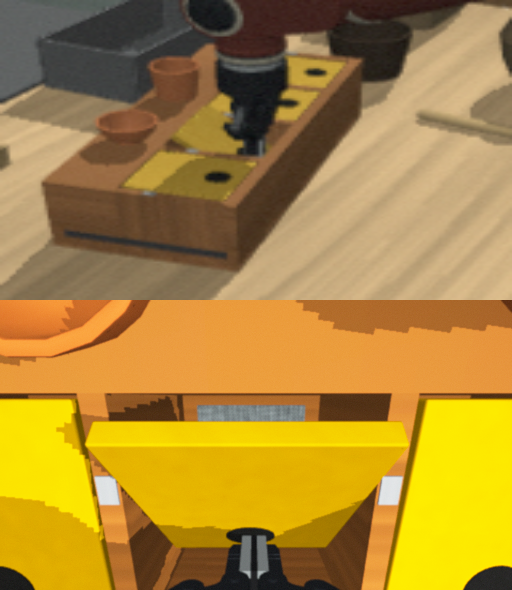

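The side crop and wrist view show lid c well tilted, with its rear end raised and the fingertips on the spot at about (250,540). Nothing else has been disturbed, so I'll push on.

>>> {"op": "drive_tool", "data": {"commands": [[0, 2, 0, 3, 0], [0, 4, 0, 6, 0], [0, 5, 0, 8, 0], [0, 5, 0, 8, 0]]}}

```text
clock: 9.38
ee_pos: [522.8, 0.7, 81.0]
orientation: [0.996, 0.093, -0.0, 0.0]
ft_force: [-0.4, 0.1, -0.4]
opening: 0.4
finger_force: 0.0
```

```bash
cat > ang.py <<'E'
from h import *
# project modelled lid c corners for angles and score against yellow in the wrist view via rear/front edge pixels
x0,y0,a=575.8,-46.9,.1874
c=arm.camera("wrist");save(c,"w3")
g=cv2.cvtColor(c["img"],cv2.COLOR_RGB2HSV);yel=((g[...,0]>20)&(g[...,0]<33)&(g[...,1]>150)&(g[...,2]>70)).astype(np.uint8)
for t in np.arange(.6,1.06,.05):
    P=[]
    for s,Y in((75,8.5),(75,105.5),(-35,105.5),(-35,8.5)):
        X=-s*np.cos(t)-5*np.sin(t);Z=120-s*np.sin(t)+5*np.cos(t)
        P.append(proj(c,[x0+X*np.cos(a)-Y*np.sin(a),y0+X*np.sin(a)+Y*np.cos(a),Z]))
    print(round(t,2),np.round(P).astype(int).tolist())
for u in(150,180,200,300,320,340): print(u,np.nonzero(yel[:,u])[0][[0,-1]])
print(arm.observe()["ft_force"])
E
python3 ang.py
```

```text
0.6 [[334, 279], [175, 279], [89, 150], [422, 150]]
0.65 [[333, 273], [176, 274], [88, 155], [423, 155]]
0.7 [[332, 268], [177, 268], [86, 161], [425, 160]]
0.75 [[331, 262], [178, 262], [85, 166], [426, 166]]
0.8 [[330, 256], [179, 256], [84, 172], [427, 172]]
0.85 [[329, 250], [180, 250], [83, 178], [429, 178]]
0.9 [[328, 244], [180, 245], [82, 184], [429, 184]]
0.95 [[328, 239], [181, 239], [81, 190], [430, 190]]
1.0 [[327, 233], [181, 233], [81, 197], [431, 196]]
1.05 [[327, 228], [182, 228], [80, 203], [431, 203]]
150 [159 228]
180 [159 239]
200 [159 239]
300 [159 239]
320 [159 240]
340 [159 231]
[-0.64128746  0.7545154  -0.13799939]
```

View pics/w3.png

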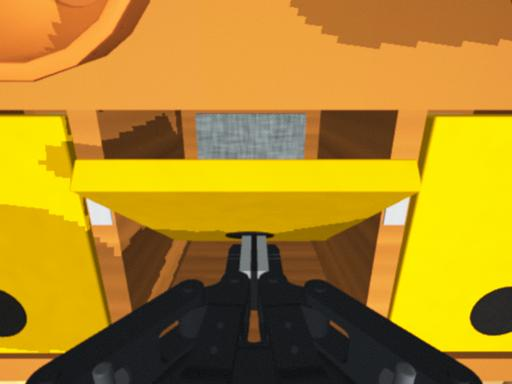

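Wrist view: lid c's front edge is at row 239 and its rear top edge at row 191, which puts the lid at about 0.95 rad. A little more push is needed.

>>> {"op": "drive_tool", "data": {"commands": [[0, 1.5, 0, 1.5, 0], [0, 3, 0, 3, 0], [0, 3, 0, 3, 0]]}}

```text
clock: 9.8
ee_pos: [525.8, 1.3, 78.3]
orientation: [0.996, 0.093, 0.0, 0.0]
ft_force: [-1.0, -0.1, 0.5]
opening: -0.0
finger_force: 0.4
```

```bash
python3 ang.py | tail -7
```

```text
150 [181 232]
180 [181 236]
200 [181 236]
300 [181 236]
320 [181 236]
340 [181 233]
[-0.02608196 -0.46901514  0.25979312]
```

>>> {"op": "drive_tool", "data": {"commands": [[0, -2, 0, -3, 0], [0, -6, 0, -15, 0], [0, -10, 0, -40, 0], [0, -10, 0, -80, 0], [0, -10, 0, -125, 0], [0, -10, 0, -160, 0], [0, -30, 0, -170, 0], [0, -60, 0, -170, 0], [0, -60, 0, -170, 0], [0, -60, 0, -170, 0]]}}

```text
clock: 11.1
ee_pos: [467.0, -9.9, 248.9]
orientation: [0.996, 0.093, 0.001, 0.0]
ft_force: [1.2, 0.0, 0.6]
opening: -0.4
finger_force: 0.0
```

```bash
python3 ang.py | grep -v "^0.[67]"
python3 - <<'E'
from h import *
c=arm.camera("side");cv2.imwrite("pics/s4.png",cv2.resize(c["img"][110:260,120:340,::-1],(770,525)))
E
```

```text
0.8 [[296, 134], [212, 134], [193, 48], [315, 48]]
0.85 [[296, 132], [212, 132], [193, 50], [315, 50]]
0.9 [[295, 129], [212, 129], [193, 52], [316, 52]]
0.95 [[295, 126], [212, 126], [192, 54], [316, 54]]
1.0 [[295, 123], [213, 123], [192, 56], [316, 56]]
1.05 [[295, 121], [213, 121], [192, 58], [316, 58]]
150 [ 35 161]
180 [ 69 161]
200 [48 93]
300 [47 99]
320 [ 94 161]
340 [ 35 161]
[-0.34496431  0.10870999 -0.4547542 ]
```

View pics/w3.png

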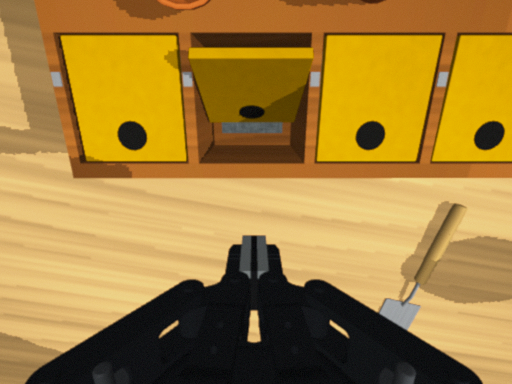

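View pics/s4.png

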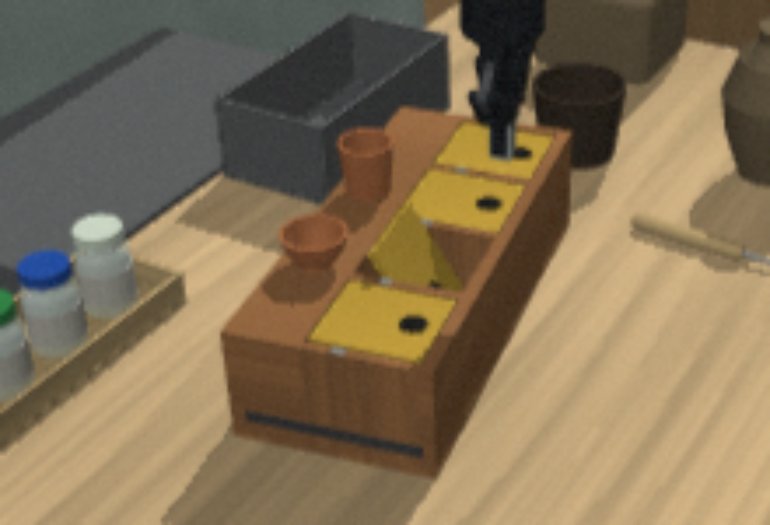

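Wrist and side views: lid c stands steeply open, with its rear face edge at about row 57 and its front edge at about row 123, so roughly 1.0 rad. The hand is clear, and the cup and bowl look to be where they were. I'm handing in now.

```bash
python3 -c "
from plant import arm
print(arm.finish_job())"
```

```text
the job is handed in; nothing more can be done
None
```

Lids a and b were solid and lid c rocked, so I pushed lid c open to about 1.0 rad (stop at 1.05), drew the hand clear, and handed the job in at about 11 s. Lid d was not tested, since c was found first.

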